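# Open the push-to-open flap and zero the unit

## Task

Two control units stand on the bench; on the one with the wider flap on top, press the flap down so that its push-to-open catch lets go and it springs ajar by itself, swing it all the way back with a fingertip so that it stays open, and then press the round zero button under it fully down and let it come up again. Only touch and push: pick nothing up, keep the other unit's flap shut, and leave the gauges and tools lying about where they are.

Things in the scene. Friction and masses are not known exactly. Their poses are not given: they have to be found in the camera images.
- unit_wide: Grey control unit, 200 (x) x 190 (y) x 90 mm high, fixed; origin at the centre of its underside, x from its knobbed front to its back, z up. On its top lies a pale push-to-open flap 120 mm wide (y), 90 long, 6 thick, underside 95.5 mm above the table, over x = -60 to +30, y centred, hinged at its rear (+x) edge. The two units swap places from start to start.
- unit_narrow: Grey control unit, 200 (x) x 190 (y) x 90 mm high, fixed; origin at the centre of its underside, x from its knobbed front to its back, z up. On its top lies a pale push-to-open flap 70 mm wide (y), 90 long, 6 thick, underside 95.5 mm above the table, over x = -60 to +30, y centred, hinged at its rear (+x) edge. To be left alone.
- flap_wide (a joint): Angle of the wide flap, rad: 0 shut and latched, -0.055 pushed in to its stop, 2.2 fully open (stop; front edge rises and swings back). The catch lets go when the front edge is pushed down 3.5 to 5 mm (about 4 N); once let go, a spring lifts it to about 0.8 (ajar). From there it swings freely (120 g), and past upright falls back to 2.2 and stays. It does not latch again.
- flap_narrow (a joint): Angle of the narrow flap, rad: 0 shut and latched, -0.055 pushed in to its stop, 2.2 fully open (stop; front edge rises and swings back). Same catch.
- edge_wide (a point): Middle of the wide flap's free front edge, on its upper face; moves with the flap. It lies 90 mm from the hinge. A small steel keeper (32 mm wide) hangs 18 mm below the flap in its middle, 10 mm in from this edge.
- edge_narrow (a point): Middle of the narrow flap's free front edge, on its upper face.
- hinge_wide (a point): Middle of the wide flap's hinge axis, 98.5 mm above the table, fixed; the axis runs along the unit's y. Under the flap is a recess 22 mm deep (unit x = -56 to +34, y = -56 to +56 mm) holding the zero button and, at x = +12, y = -45, a 10 mm thick spring plunger whose tip stands 112 mm above the table once the flap is released.
- zero_top (a point): Centre of the top of the round zero button, at x = -15, y = +22 mm in the unit: grey, 28 mm across, in a black collar 44 mm across; its top is 86 mm above the table when up, 4 mm below the unit's top plate. Hidden while the flap is shut.
- zero (a joint): Travel of the zero button, m: 0 = up, 0.006 = fully down; a spring, 5 N when fully down, brings it back.
- ring_gauge: Steel ring, 26 mm across, 14 high, standing loose on the front left corner of the wide-flap unit's top. Origin at the centre of its underside.
- weight: Brass weight with a knob, 24 mm across, 30 high, standing loose on the rear right corner of the narrow-flap unit's top. Origin at the centre of its underside.
- loupe: Black eye loupe, 42 mm across, 36 high, on the table between the units. Origin at the centre of its underside.
- screwdriver: Screwdriver, 160 mm long, lying on the table in front of the units. Origin under its middle, x along it.
- gauge_block: Steel gauge block, 35 x 9 x 30 (high) mm, on the table in front of the units. Origin at the centre of its underside.
- v_block: Dark steel V-block, 50 x 50 x 38 (high) mm, on the table to the left. Origin at the centre of its underside.
- plug_gauge: Steel plug gauge standing on end, 26 mm across, 70 high, on the table to the right. Origin at the centre of its underside.

How it is judged:
By the outcome, as a careful person would: the job done as asked, in the order asked, and still so for the second after the job is handed in, with the robot touching nothing.
It also fails if it takes over 43 s, if anything falls off the work surface, if the arm or the gripper's body presses on something with over 40 N, if the wrist force passes 120 N, or if a joint passes its speed limit or range.

## Robot

A 6-joint arm with a two-finger parallel gripper is mounted at the origin on the work surface. World frame = base frame: x ahead of the robot, y to its left, z up, the work surface at z = 0. Lengths are in mm, angles in rad, forces in N, time in s.
With the tool pointing down it reaches from about 400 to 925 mm from the base axis. Payload 12.5 kg.
Tool frame: the origin (TCP) lies midway between the tips of the shut fingers; the grasp point (between the pads) lies 19 mm behind it; z points along the fingers, y is the direction in which the jaws open and shut (so a half turn about z gives the same grasp; the last joint's range is limited). The gripper opens to 95 mm and grips with 3 to 60 N. Pads are 20 mm wide; open, the fingers measure 119 mm over their backs; the gripper's body (75 mm by 180 mm) begins 59 mm behind the grasp point.
Start: joints at [1.228, 0.491, 1.559, -0, 1.092, -0.106], TCP at [146.602, 607.581, 214.661] pointing down, gripper open.
Joint ranges: [-3.1, 3.1], [-0.84, 2.19], [0.05, 2.79], [-1.13, 4.28], [0.06, 2.93], [-2.69, 2.69]. Speed limits (rad/s): [2.22, 2.22, 2.79, 3.14, 3.14, 3.14].

## Interface

Orientations are given as [roll, pitch, yaw] about the fixed x, y, z axes, in that order (R = Rz(yaw) Ry(pitch) Rx(roll)).
In Python, from cell import env, eyes, job_done, boxes_of, regions_of gives the robot as it stands.
- The arm moves only by the tool send_rows, never from a script. Its argument "plan" is text: rows parted by semicolons, each of 5 numbers parted by spaces: the shift along the tool's x, y, z in mm, then the turn about the tool's z in rad, then the finger opening in mm, from 0 to 95.1. In form: x y z roll gripper; .... A call has 1 to 8 rows; each row shifts and turns the pose as measured when the row begins, along the tool's axes as they then stand; what a row does not reach is not made up. A row lasts 1/10 s, in which the tool goes at most 50 mm and 8.59 degrees, less where a joint would pass 70% of its speed; a pose out of reach is approached as far as the arm can. A call with a gripper value outside its range is refused whole. The fingers move at their own pace and stop on an object; the grip force is fixed at half the most. Time passes only in rows, so rows that do not move let the fingers close. It gives the time, the measured TCP pose, the force and the opening at its end, in the units of the state.
- env.state(): the state, without advancing time (a new reading comes with each control period).
- eyes.read_camera(name): name is "side" or "top" or "wrist"; returns a dict with "image" (420x560x3 uint8, red, green, blue), "vertical_fov" (degrees; the focal length in pixels is half the picture's height over the tangent of half this angle, whatever the lens; pixels are square), "cx", "cy" (the principal point, pixels), "extrinsics" (4x4, takes a point from camera to world coordinates). Camera axes: x right, y up, looking along -z (the intrinsics and any distortion apply to the point x, -y, -z); pixel columns grow to the right and rows downward; lengths in mm; the calibration is good to about 2 mm. The wrist camera is an equidistant fisheye: a pixel r from the principal point sees the ray r / f radians off the axis. A picture is of the moment at which its call begins. There is no depth.
- job_done(): hands the job in, once; it reports no verdict.
Trained networks look in a picture, given as the dict that the camera call returned (one of the last four; its "shot" number tells which), for a name from the list of things; names that differ only in an ending like _2 or _b are one class to them, and where a whole thing is asked for, a point or a joint stands for the part that bears it (a point fixed in the world has none). Each returns a list of dicts, best first, with "confidence" (0 to 1); they miss things now and then, are a little off and sometimes report something else, mostly with a low value. They report only what shows in the picture. A call takes as long as a camera call.
- boxes_of(target, picture): "bbox" ([left, top, width, height] in pixels, round what is visible of it).
- regions_of(target, picture): "pixels" (420x560 bool, what is visible of it) and "bbox" ([left, top, width, height] in pixels, round what is visible of it).
The state is a dict: "t": time; "joints": joint angles; "qvel": joint speeds; "tau": joint torques, N m; "eef_pos": TCP position; "tcp_rot": TCP orientation; "ft_force": force on the tool from outside, world axes, zero at the start; "moment": the same for the moment, N m; "opening": opening from 0.0 (shut) to 1.0 (fully open).
Only numpy, scipy, OpenCV 4.12 (cv2) and the standard library are available. Lean on these libraries where they do the work, as an engineer would, in place of code of your own. Each camera call takes 0.05 s, during which the arm holds its last target.

## Working session

There is one attempt and no reset: what is moved stays moved. The work goes in short steps, Python scripts to look and compute and a tool call to move; the robot and the scene stay as the last step left them, time stands still between calls to the robot, and variables do not carry over. Pictures are saved under pics/ and viewed, and the job is handed in when it is done.

Besides the shell and the picture viewer there is one more tool, called by a JSON object that holds its "api" and its "payload". send_rows: Moves the arm, as the interface text tells. Its arguments: {"type":"object","properties":{"plan":{"type":"string"}},"required":["plan"]}

```bash
ls; mkdir -p pics; cat > h.py <<'E'
import numpy as np, cv2
from cell import env, eyes, job_done, boxes_of, regions_of
def shot(n,f):
    p=eyes.read_camera(n); cv2.imwrite('pics/'+f+'.png',p['image'][:,:,::-1]); return p
def foc(p): return p['image'].shape[0]/2/np.tan(np.radians(p['vertical_fov'])/2)
def ray(p,u,v):
    f=foc(p); E=np.array(p['extrinsics']); a=(u-p['cx']); b=(v-p['cy'])
    if p.get('_w'):
        r=np.hypot(a,b); th=r/f; s=np.sin(th)/max(r,1e-9); d=np.array([a*s,-b*s,-np.cos(th)])
    else: d=np.array([a/f,-b/f,-1.])
    return E[:3,3],E[:3,:3]@d
def atz(p,u,v,z):
    o,d=ray(p,u,v); return o+d*(z-o[2])/d[2]
def proj(p,X):
    E=np.array(p['extrinsics']); c=E[:3,:3].T@(np.array(X)-E[:3,3]); f=foc(p)
    x,y,z=c[0],-c[1],-c[2]
    if p.get('_w'):
        r=np.hypot(x,y); th=np.arctan2(r,z); k=f*th/max(r,1e-9)
    else: k=f/z
    return p['cx']+k*x,p['cy']+k*y
E
python3 - <<'E'
from h import *
s=env.state(); print(s)
for n in ['side','top','wrist']:
    p=shot(n,n+'0'); print(n,p['vertical_fov'],p['cx'],p['cy'],np.round(p['extrinsics'],3).tolist(),[k for k in p])
    for t in ['unit_wide','unit_narrow','flap_wide','flap_narrow','ring_gauge','weight']:
        print(t,[(np.round(b['bbox']).tolist(),round(b['confidence'],2)) for b in boxes_of(t,p)[:3]])
E
```

```text
pics
{'t': 0.0, 'joints': array([ 1.22842734e+00,  4.91582241e-01,  1.55945858e+00, -1.94996312e-06,
        1.09170167e+00, -1.05601615e-01]), 'qvel': array([ 0.00137905, -0.0015474 ,  0.00044783, -0.00066236, -0.0003083 ,
        0.0005323 ]), 'tau': array([-3.79667063e-04, -6.12640429e+01, -2.58184755e+01,  6.91780611e-02,
        4.82597400e-02, -1.01896030e-04]), 'eef_pos': array([146.49627557, 607.33272486, 214.04451596]), 'tcp_rot': array([-3.14044904e+00, -1.19479094e-04,  2.90482612e+00]), 'ft_force': array([ 0.625116  ,  0.20955106, -0.3461803 ]), 'moment': array([ 0.00417215, -0.01360357,  0.00232919]), 'opening': 0.9946542973480674}
side 56.395752341172816 276.5012335630441 204.99399307161585 [[0.835, 0.274, -0.477, 11.141], [-0.55, 0.453, -0.702, -728.32], [0.024, 0.848, 0.529, 644.358], [0.0, 0.0, 0.0, 1.0]] ['image', 'vertical_fov', 'cx', 'cy', 'extrinsics', 'shot']
unit_wide [([299.0, 201.0, 113.0, 93.0], 0.69)]
unit_narrow [([199.0, 151.0, 87.0, 59.0], 0.89)]
flap_wide [([324.0, 218.0, 57.0, 31.0], 0.84)]
flap_narrow [([220.0, 156.0, 38.0, 18.0], 0.76)]
ring_gauge [(
[... 392 characters left out ...]
74.0, 80.0], 0.91), ([120.0, 213.0, 21.0, 20.0], 0.58)]
flap_wide [([322.0, 158.0, 45.0, 40.0], 0.75)]
flap_narrow [([183.0, 182.0, 27.0, 30.0], 0.82), ([322.0, 156.0, 43.0, 41.0], 0.27)]
ring_gauge [([188.0, 252.0, 6.0, 29.0], 0.5), ([324.0, 200.0, 6.0, 8.0], 0.4), ([301.0, 132.0, 80.0, 84.0], 0.23)]
weight [([119.0, 213.0, 24.0, 20.0], 0.73)]
wrist 65.70646984690485 282.87459178630985 212.23149231691437 [[0.234, -0.931, -0.28, 66.092], [0.972, 0.224, 0.069, 628.088], [-0.001, -0.289, 0.957, 384.53], [0.0, 0.0, 0.0, 1.0]] ['image', 'vertical_fov', 'cx', 'cy', 'extrinsics', 'shot']
unit_wide [([2.0, 397.0, 30.0, 23.0], 0.81)]
unit_narrow []
flap_wide []
flap_narrow []
ring_gauge []
weight []
```

```bash
python3 - <<'E'
import cv2
a=cv2.imread('pics/top0.png')[120:300,100:400]; cv2.imwrite('pics/top0z.png',cv2.resize(a,None,fx=2.6,fy=2.6,interpolation=2))
a=cv2.imread('pics/side0.png')[130:330,180:440]; cv2.imwrite('pics/side0z.png',cv2.resize(a,None,fx=3,fy=3,interpolation=2))
E
```

```text
(no output)
```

View pics/top0z.png

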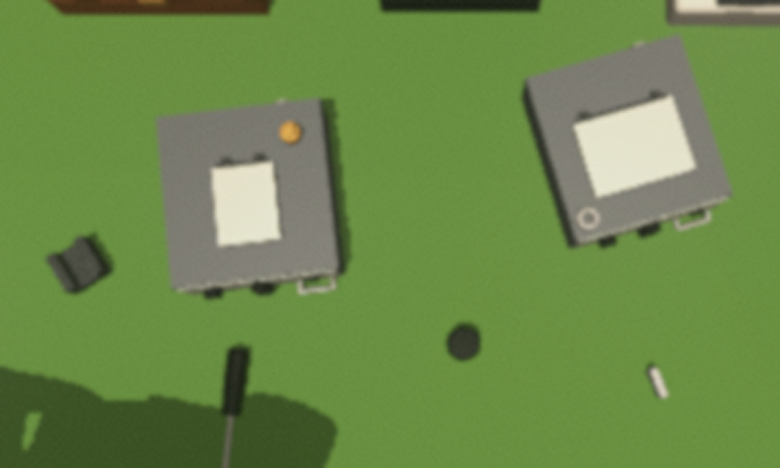

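View pics/side0z.png

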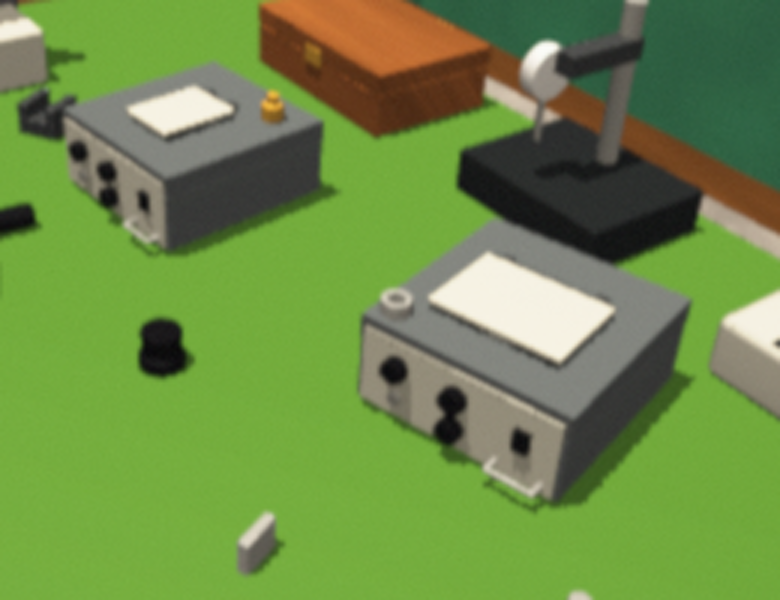

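```bash
python3 - <<'E'
from h import *
from scipy.optimize import least_squares
P={n:shot(n,n+'1') for n in ['top','side']}
C={}
for n,p in P.items():
    r=regions_of('flap_wide',p)[0]; m=r['pixels'].astype(np.uint8); print(n,r['confidence'],m.sum())
    # also colour mask
    b=[int(v) for v in r['bbox']]; im=p['image'].astype(int)
    cm=((im.min(2)>190)).astype(np.uint8); z=np.zeros_like(cm); z[b[1]-4:b[1]+b[3]+4,b[0]-4:b[0]+b[2]+4]=1; cm&=z; print('col',cm.sum())
    c=max(cv2.findContours(cm,cv2.RETR_EXTERNAL,cv2.CHAIN_APPROX_NONE)[0],key=cv2.contourArea)
    C[n]=cm
def quad(q,z=101.5):
    x,y,a=q[:3]; c,s=np.cos(a),np.sin(a)
    return [np.array([x+c*u-s*v,y+s*u+c*v,z]) for u,v in [(30,60),(30,-60),(-60,-60),(-60,60)]]
S=8
def render(p,q,z):
    pts=np.array([proj(p,X) for X in quad(q,z)])
    m=np.zeros((420*4,560*4),np.uint8); cv2.fillPoly(m,[np.round((pts+.5)*4*16-8).astype(np.int32)],255,shift=4)
    return cv2.resize(m,(560,420),interpolation=cv2.INTER_AREA)/255.
from scipy.optimize import minimize
for names in (['top'],['side'],['top','side']):
    f=lambda q: sum(np.abs(render(P[n],q,101.5)-C[n]).sum() for n in names)
    g=atz(P['top'],344,177,101.5)
    best=min((minimize(f,[g[0]+dx,g[1],a],method='Nelder-Mead',options=dict(initial_simplex=[[g[0],g[1],a],[g[0]+15,g[1],a],[g[0],g[1]+15,a],[g[0],g[1],a+.1]])) for dx in (0,15) for a in (.2,.3)),key=lambda r:r.fun)
    print(names,best.x,best.fun)
    for n in names:
        im=P[n]['image'][:,:,::-1].copy(); cv2.polylines(im,[np.array([proj(P[n],X) for X in quad(best.x)]).round().astype(np.int32)],True,(0,0,255))
        y0=100;cv2.imwrite('pics/fit_%s%d.png'%(n,len(names)),cv2.resize(im[120:320,280:440],None,fx=3,fy=3))
    q=best.x;c,s=np.cos(q[2]),np.sin(q[2])
    for nm,u,v in [('edge',-60,0),('hinge',30,0),('zero',-15,22),('plunger',12,-45),('ring',-80,75)]: print(nm,np.round([q[0]+c*u-s*v,q[1]+s*u+c*v],1))
for t in ['ring_gauge','loupe','gauge_block','screwdriver','plug_gauge','v_block']:
    print(t,[(np.round(atz(P['top'],b['bbox'][0]+b['bbox'][2]/2,b['bbox'][1]+b['bbox'][3]/2,100 if t=='ring_gauge' else 20)).tolist(),round(b['confidence'],2)) for b in boxes_of(t,P['top'])[:2]])
E
```

```text
top 0.95 1216
col 1039
side 0.89 1235
col 1051
['top'] [ 6.06580629e+02 -1.96170196e+02  2.65856481e-01] 157.12941176470588
edge [ 548.7 -211.9]
hinge [ 635.5 -188.3]
zero [ 586.3 -178.9]
plunger [ 630.  -236.4]
ring [ 509.7 -144.8]
['side'] [ 6.08058486e+02 -1.95248418e+02  2.91517139e-01] 63.78823529411764
edge [ 550.6 -212.5]
hinge [ 636.8 -186.6]
zero [ 587.4 -178.5]
plunger [ 632.5 -234.9]
ring [ 509.9 -146.4]
['top', 'side'] [ 6.07777964e+02 -1.96063694e+02  2.58437222e-01] 218.2392156862745
edge [ 549.8 -211.4]
hinge [ 636.8 -188.4]
zero [ 587.7 -178.6]
plunger [ 630.9 -236.5]
ring [ 511.3 -144. ]
ring_gauge []
loupe [([372.0, -9.0, 20.0], 0.58)]
gauge_block [([326.0, -234.0, 20.0], 0.54)]
screwdriver [([295.0, 262.0, 20.0], 0.76)]
plug_gauge [([444.0, -432.0, 20.0], 0.67), ([523.0, -158.0, 20.0], 0.52)]
v_block [([464.0, 457.0, 20.0], 0.53)]
```

{"api": "send_rows", "payload": {"plan": "0 0 0 -0.127 0; 0 0 0 -0.127 0; 0 0 0 -0.127 0; 0 0 0 -0.127 0"}}

```text
t: 1.95
eef_pos: [146.6, 607.6, 214.7]
tcp_rot: [3.142, 0.0, -2.854]
ft_force: [0.5, -1.4, -0.4]
opening: 0.725
```

{"api": "send_rows", "payload": {"plan": "-20 -45 0 0 0; -20 -45 0 0 0; -20 -45 0 0 0; -20 -45 0 0 0; -20 -45 0 0 0; -20 -45 0 0 0; -20 -45 0 0 0; -20 -45 0 0 0"}}

```text
t: 2.75
eef_pos: [406.1, 306.3, 214.4]
tcp_rot: [3.139, 0.003, -2.839]
ft_force: [1.1, 0.4, 0.3]
opening: 0.047
```

{"api": "send_rows", "payload": {"plan": "5 -48 0 0 0; 5 -48 0 0.01 0; 5 -48 0 0.01 0; 5 -48 0 0.01 0; 5 -48 0 0 0; 5 -48 0 0 0; 5 -48 0 0 0; 5 -48 0 0 0"}}

```text
t: 3.55
eef_pos: [478.3, -87.2, 214.8]
tcp_rot: [3.14, 0.008, -2.871]
ft_force: [1.1, 0.6, 0.1]
opening: 0.007
```

{"api": "send_rows", "payload": {"plan": "5 -48 0 0 0; 5 -48 0 0 0; 5 -45 0 0 0; 0 0 0 0 0"}}

```text
t: 3.95
eef_pos: [501.8, -237.9, 214.9]
tcp_rot: [-3.14, 0.01, -2.876]
ft_force: [0.0, 0.9, -0.5]
opening: 0.005
```

```bash
python3 - <<'E'
from h import *
s=env.state(); print(s['t'],s['eef_pos'],s['tcp_rot'],s['joints'])
p=shot('wrist','w1'); p['_w']=1
im=p['image'][:,:,::-1].copy()
for q,col in [((606.6,-196.2,.266),(0,0,255)),((608,-195.2,.29),(255,0,0))]:
    x,y,a=q; c,s_=np.cos(a),np.sin(a)
    pts=[proj(p,[x+c*u-s_*v,y+s_*u+c*v,101.5]) for u,v in [(30,60),(30,-60),(-60,-60),(-60,60)]]
    cv2.polylines(im,[np.array(pts).round().astype(np.int32)],True,col); print(np.round(pts))
cv2.imwrite('pics/w1f.png',im)
E
```

```text
3.95 [ 501.79773132 -237.88621135  214.91030826] [-3.14045871  0.01018739 -2.8757396 ] [-0.56496907  0.38858107  1.73656083  0.00798727  1.00875856 -2.40584321]
[[348. 332.]
 [239. 333.]
 [233. 260.]
 [356. 259.]]
[[349. 332.]
 [240. 335.]
 [232. 262.]
 [355. 260.]]
```

View pics/w1f.png

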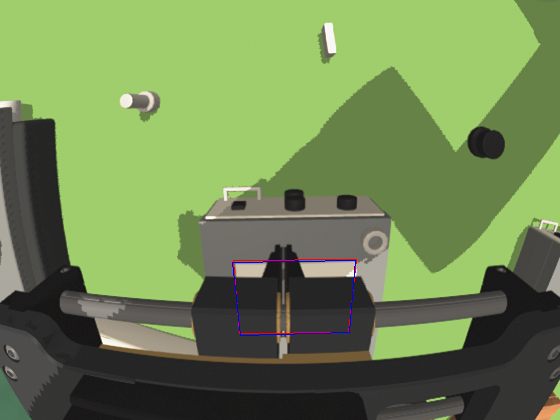

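{"api": "send_rows", "payload": {"plan": "-30 6 30 0 0; -30 6 40 0 0; 0 0 30 0 0; 0 0 0 0 0"}}

```text
t: 4.4
eef_pos: [558.7, -204.8, 114.2]
tcp_rot: [-3.14, 0.012, -2.876]
ft_force: [1.1, 0.4, 0.1]
opening: 0.003
```

{"api": "send_rows", "payload": {"plan": "5 -4 8 0 0; 0 0 3 0 0; 0 0 2 0 0; 0 0 2 0 0"}}

```text
t: 4.8
eef_pos: [555.3, -209.7, 102.7]
tcp_rot: [-3.137, 0.015, -2.875]
ft_force: [-0.1, -0.4, 1.1]
opening: 0.004
```

```bash
python3 - <<'E'
from h import *
s=env.state(); print(s['t'],s['eef_pos'],s['ft_force'])
E
```

```text
4.8 [ 555.30467282 -209.70196266  102.69495016] [-0.1374606  -0.39188176  1.06730593]
```

{"api": "send_rows", "payload": {"plan": "0 0 2 0 0; 0 0 2 0 0; 0 0 2 0 0; 0 0 2 0 0"}}

```text
t: 5.2
eef_pos: [555.4, -209.9, 98.0]
tcp_rot: [-3.135, 0.018, -2.876]
ft_force: [-1.1, 1.6, 4.7]
opening: 0.006
```

{"api": "send_rows", "payload": {"plan": "0 0 2 0 0; 0 0 2 0 0; 0 0 2 0 0"}}

```text
t: 5.5
eef_pos: [555.5, -210.0, 96.8]
tcp_rot: [-3.133, 0.02, -2.876]
ft_force: [-9.7, 4.7, 24.4]
opening: 0.006
```

{"api": "send_rows", "payload": {"plan": "0 0 -10 0 0; 20 0 -30 0 0; 40 0 -25 0 0; 20 0 0 0 0; 0 0 0 0 0"}}

```text
t: 6.0
eef_pos: [476.0, -232.0, 164.2]
tcp_rot: [-3.129, 0.024, -2.875]
ft_force: [0.0, -0.1, -0.1]
opening: 0.002
```

```bash
python3 - <<'E'
from h import *
s=env.state(); print(s['t'],s['eef_pos'],s['tcp_rot'],s['ft_force'])
p=shot('side','s2'); a=p['image'][170:320,270:430,::-1]; cv2.imwrite('pics/s2z.png',cv2.resize(a,None,fx=3.5,fy=3.5,interpolation=2))
E
```

```text
6.0 [ 476.0065315  -231.96946863  164.16851404] [-3.1290095   0.02389054 -2.87482129] [ 0.02113152 -0.10447317 -0.13857031]
```

View pics/s2z.png

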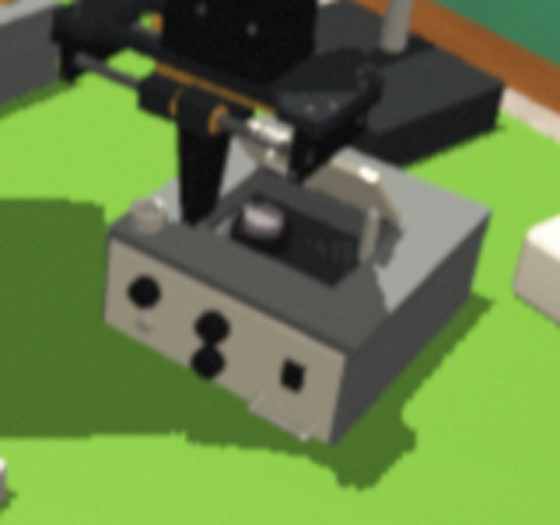

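{"api": "send_rows", "payload": {"plan": "0 35 28 0 0; -40 0 0 0 0; -40 0 0 0 0; 0 0 0 0 0"}}

```text
t: 6.45
eef_pos: [545.5, -172.9, 133.1]
tcp_rot: [-3.134, 0.018, -2.877]
ft_force: [-1.1, 0.5, -0.9]
opening: 0.003
```

{"api": "send_rows", "payload": {"plan": "-12 0 0 0 0; -12 0 0 0 0; -12 0 0 0 0; -12 0 0 0 0; -12 0 0 0 0; -12 0 0 0 0"}}

```text
t: 7.05
eef_pos: [620.0, -151.8, 132.5]
tcp_rot: [-3.136, 0.016, -2.876]
ft_force: [-1.1, 1.1, -0.2]
opening: 0.006
```

```bash
python3 - <<'E'
from h import *
s=env.state(); print(s['t'],s['eef_pos'],s['tcp_rot'],s['ft_force'])
p=shot('side','s3'); a=p['image'][170:320,270:430,::-1]; cv2.imwrite('pics/s3z.png',cv2.resize(a,None,fx=3.5,fy=3.5,interpolation=2))
E
```

```text
7.05 [ 619.97977563 -151.81233224  132.48418861] [-3.13578866  0.01555995 -2.87608271] [-1.05432258  1.12235902 -0.21842231]
```

View pics/s3z.png

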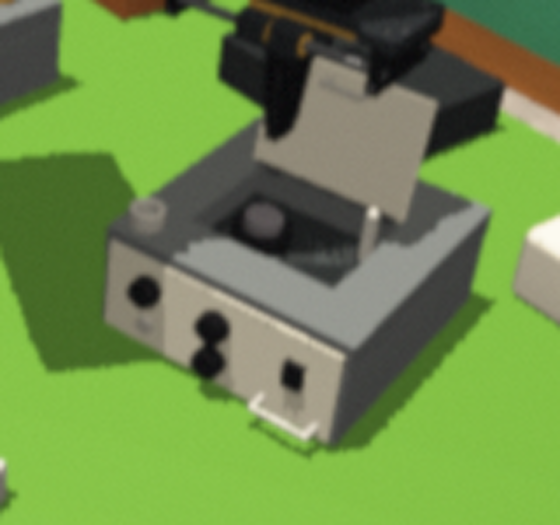

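{"api": "send_rows", "payload": {"plan": "-10 0 0 0 0; -10 0 0 0 0; 0 0 0 0 0; 0 0 0 0 0"}}

```text
t: 7.5
eef_pos: [637.9, -147.1, 132.3]
tcp_rot: [-3.138, 0.003, -2.875]
ft_force: [-3.3, 0.1, 4.3]
opening: 0.007
```

```bash
python3 - <<'E'
from h import *
s=env.state(); print(s['t'],s['eef_pos'],s['tcp_rot'],s['ft_force'])
p=shot('side','s4'); a=p['image'][170:320,270:430,::-1]; cv2.imwrite('pics/s4z.png',cv2.resize(a,None,fx=3.5,fy=3.5,interpolation=2))
E
```

```text
7.5 [ 637.94837316 -147.10320554  132.32336365] [-3.1377563   0.00340317 -2.87473138] [-3.33895994  0.13970268  4.30504517]
```

View pics/s4z.png

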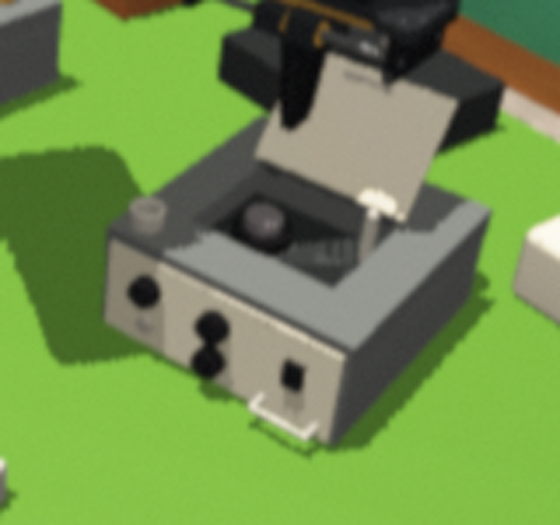

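{"api": "send_rows", "payload": {"plan": "15 0 0 0 0; 25 -5 0 0 0; 16 -8 0 0 0; 0 0 0 0 0"}}

```text
t: 7.95
eef_pos: [587.7, -175.2, 132.4]
tcp_rot: [-3.137, 0.005, -2.874]
ft_force: [-0.1, -0.2, -1.1]
opening: 0.003
```

```bash
python3 - <<'E'
from h import *
s=env.state(); print(s['t'],s['eef_pos'],s['tcp_rot'],s['ft_force'])
d=s['eef_pos'][:2]-[607.2,-196]; a=.268; print(d@[np.cos(a),np.sin(a)],d@[-np.sin(a),np.cos(a)])
p=shot('side','s5'); im=p['image'][:,:,::-1].copy()
for b in regions_of('zero',p)[:1]+boxes_of('zero_top',p)[:1]: print(b['bbox'],b['confidence'])
B=lambda u,v,z: proj(p,[607.2+np.cos(a)*u-np.sin(a)*v,-196+np.sin(a)*u+np.cos(a)*v,z])
print(B(-15,22,86))
pts=[B(-15+14*np.cos(t),22+14*np.sin(t),86) for t in np.linspace(0,6.28,40)]
im=cv2.resize(im,None,fx=4,fy=4,interpolation=2)
cv2.polylines(im,[np.int32((np.array(pts)+.5)*4)],True,(0,0,255))
cv2.imwrite('pics/s5z.png',im[170*4:310*4,280*4:430*4])
E
```

```text
7.95 [ 587.68512895 -175.18479287  132.3719491 ] [-3.13707211  0.00510036 -2.87445903] [-0.12689259 -0.18653556 -1.09120632]
-13.30630075809145 25.239758317979135
[338.8, 227.2, 13.7, 9.6] 0.45
[337.9, 229.8, 9.9, 7.4] 0.49
(np.float64(344.3118370715179), np.float64(232.18514988485566))
```

View pics/s5z.png

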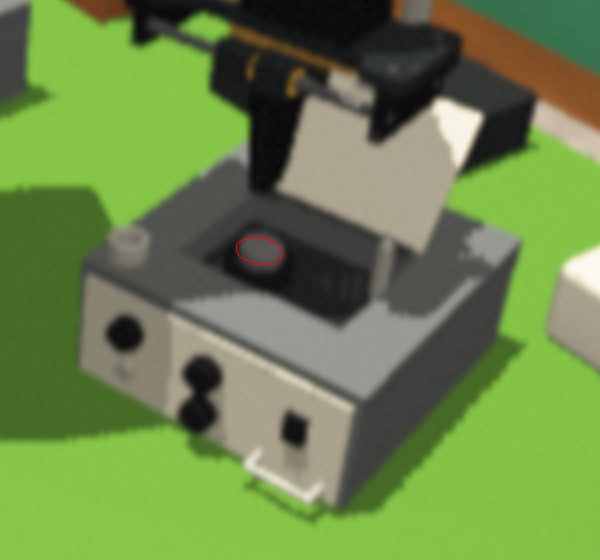

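{"api": "send_rows", "payload": {"plan": "2 -3 20 0 0; 0 0 18 0 0; 0 0 4 0 0; 0 0 2 0 0; 0 0 2 0 0; 0 0 2 0 0"}}

```text
t: 8.7
eef_pos: [591.8, -176.8, 84.9]
tcp_rot: [-3.135, 0.008, -2.871]
ft_force: [-2.4, -0.1, 4.5]
opening: 0.007
```

{"api": "send_rows", "payload": {"plan": "0 0 -5 0 0; 5 0 0 0 0; 0 0 0 0 0"}}

```text
t: 9.0
eef_pos: [587.5, -178.2, 91.4]
tcp_rot: [-3.133, 0.011, -2.871]
ft_force: [-0.3, -0.3, 0.7]
opening: 0.006
```

{"api": "send_rows", "payload": {"plan": "0 0 4 0 0; 0 0 2 0 0; 0 0 2 0 0; 0 0 2 0 0; 0 0 2 0 0"}}

```text
t: 9.5
eef_pos: [588.1, -178.4, 83.9]
tcp_rot: [-3.131, 0.013, -2.871]
ft_force: [-9.5, 3.4, 30.2]
opening: 0.005
```

```bash
python3 - <<'E'
from h import *
s=env.state(); print(s['t'],s['eef_pos'],s['tcp_rot'],s['ft_force'],s['moment'])
p=shot('side','s6'); im=p['image'][:,:,::-1].copy()
im=cv2.resize(im,None,fx=4,fy=4,interpolation=2)
cv2.imwrite('pics/s6z.png',im[170*4:310*4,280*4:430*4])
p=shot('wrist','w6'); cv2.imwrite('pics/w6z.png',cv2.resize(p['image'][180:330,180:390,::-1],None,fx=3.5,fy=3.5,interpolation=2))
E
```

```text
9.5 [ 588.11235726 -178.42265762   83.87174306] [-3.13103957  0.01318472 -2.87074851] [-9.52256688  3.44940016 30.23534458] [ 0.63757099  1.94938929 -0.04045776]
```

View pics/s6z.png

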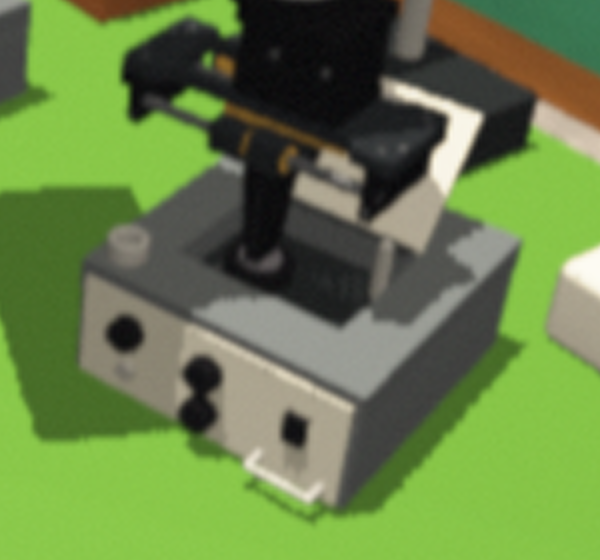

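View pics/w6z.png

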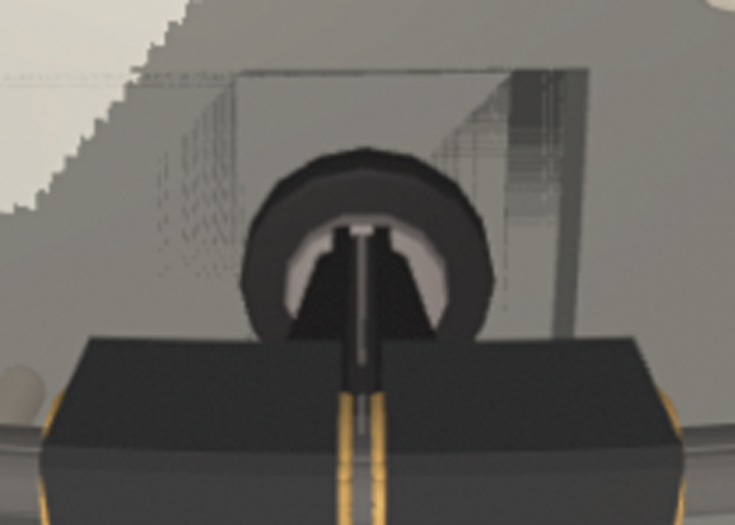

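```bash
cat > ov.py <<'E'
from h import *
import sys
def ov(name,z,ps=4,q=(607.2,-196,.268)):
    s=env.state(); print(s['t'],s['eef_pos'],s['ft_force'])
    p=shot('wrist',name); p['_w']=1; a=q[2]; x0,y0=180,180
    W=lambda u,v,zz: proj(p,[q[0]+np.cos(a)*u-np.sin(a)*v,q[1]+np.sin(a)*u+np.cos(a)*v,zz])
    im=cv2.resize(p['image'][180:330,180:390,::-1],None,fx=3.5,fy=3.5,interpolation=2)
    D=lambda pts,col: cv2.polylines(im,[np.int32((np.array(pts)+.5-[x0,y0])*3.5)],True,col)
    t=np.linspace(0,6.28,50)
    D([W(-15+14*np.cos(k),22+14*np.sin(k),z) for k in t],(0,0,255))
    D([W(-15+22*np.cos(k),22+22*np.sin(k),z) for k in t],(0,255,255))
    y=s['tcp_rot'][2]; e=s['eef_pos']
    tx=np.array([np.cos(y),np.sin(y),0]); ty=np.array([np.sin(y),-np.cos(y),0])
    D([proj(p,e+tx*i*10+ty*j*5) for i,j in [(1,1),(1,-1),(-1,-1),(-1,1)]],(0,255,0))
    cv2.imwrite('pics/'+name+'o.png',im)
E
python3 -c "
from ov import *
ov('w7',85)"
```

```text
9.6 [ 588.11558034 -178.43721292   83.91501367] [-9.08743566  2.57826331 28.15782663]
```

View pics/w7o.png

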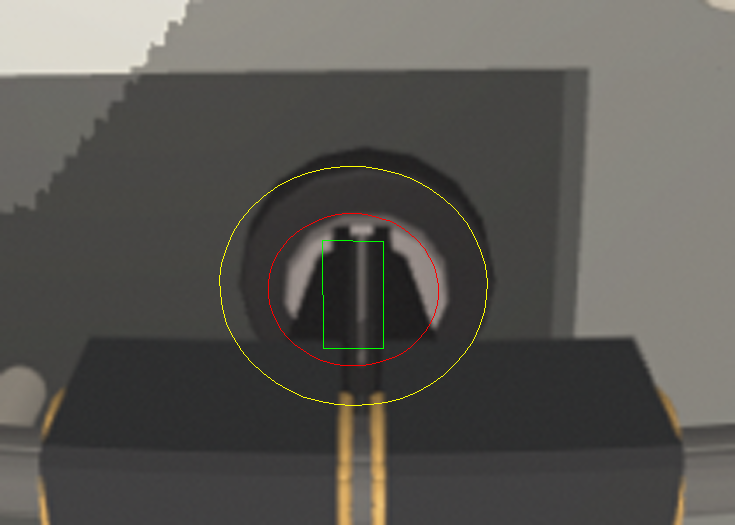

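{"api": "send_rows", "payload": {"plan": "0 0 -6 0 0; -2 1 -2 0 0; 0 0 0 0 0"}}

```text
t: 9.95
eef_pos: [590.0, -176.8, 92.6]
tcp_rot: [-3.13, 0.014, -2.871]
ft_force: [0.1, 0.4, 0.7]
opening: 0.005
```

```bash
python3 -c "
from ov import *
ov('w8',85)"
```

```text
9.95 [ 589.95731433 -176.79000574   92.591141  ] [0.08012249 0.4348376  0.68913681]
```

View pics/w8o.png

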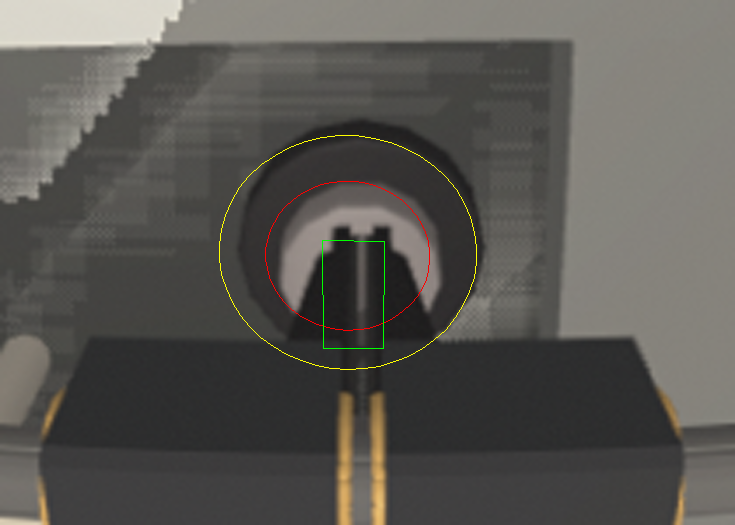

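{"api": "send_rows", "payload": {"plan": "1 -1 4 0 0; 0 0 1 0 0; 0 0 0 0 0"}}

```text
t: 10.3
eef_pos: [589.3, -178.0, 86.0]
tcp_rot: [-3.131, 0.014, -2.871]
ft_force: [-0.0, 0.8, 3.9]
opening: 0.006
```

{"api": "send_rows", "payload": {"plan": "0 0 1 0 0; 0 0 0 0 0"}}

```text
t: 10.5
eef_pos: [589.3, -178.1, 84.8]
tcp_rot: [-3.131, 0.013, -2.871]
ft_force: [-0.3, 1.4, 3.9]
opening: 0.005
```

{"api": "send_rows", "payload": {"plan": "0 0 1 0 0; 0 0 0 0 0"}}

```text
t: 10.7
eef_pos: [589.3, -178.1, 84.5]
tcp_rot: [-3.131, 0.014, -2.871]
ft_force: [-0.8, 0.6, 4.6]
opening: 0.003
```

{"api": "send_rows", "payload": {"plan": "0 0 1 0 0; 0 0 0 0 0"}}

```text
t: 10.9
eef_pos: [589.3, -178.1, 84.6]
tcp_rot: [-3.13, 0.014, -2.871]
ft_force: [-0.6, 1.1, 4.9]
opening: 0.006
```

{"api": "send_rows", "payload": {"plan": "0 0 1 0 0; 0 0 0 0 0"}}

```text
t: 11.1
eef_pos: [589.3, -178.1, 84.5]
tcp_rot: [-3.13, 0.015, -2.871]
ft_force: [-0.9, 1.3, 4.6]
opening: 0.001
```

{"api": "send_rows", "payload": {"plan": "0 0 2 0 0; 0 0 2 0 0; 0 0 3 0 0"}}

```text
t: 11.4
eef_pos: [589.5, -178.1, 83.7]
tcp_rot: [-3.128, 0.017, -2.87]
ft_force: [-12.8, 5.3, 40.8]
opening: 0.003
```

```bash
python3 -c "
from ov import *
ov('w9',81)
s=env.state(); print(s['moment'],s['opening'])
p=shot('side','s9'); im=p['image'][:,:,::-1]
cv2.imwrite('pics/s9z.png',cv2.resize(im[205:265,315:385],None,fx=8,fy=8,interpolation=2))"
```

```text
11.4 [ 589.47748984 -178.12111918   83.65890577] [-12.8121062    5.26660155  40.84848266]
[ 0.81619635  2.10949857 -0.06831715] 0.0030665902685196793
```

View pics/w9o.png

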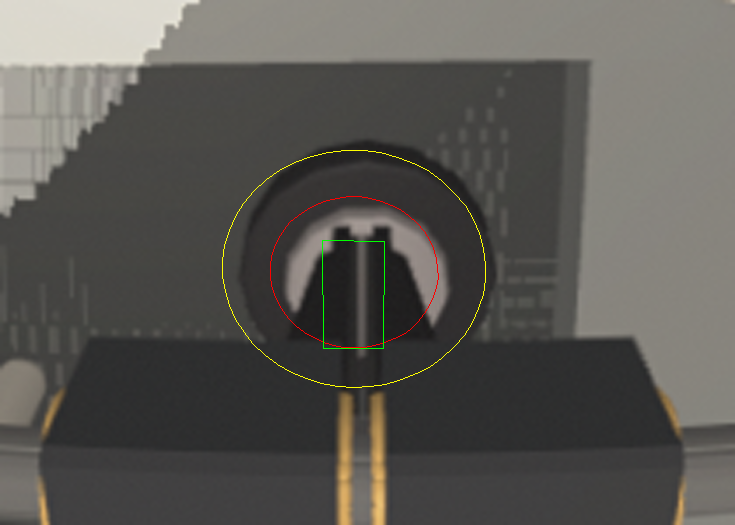

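View pics/s9z.png

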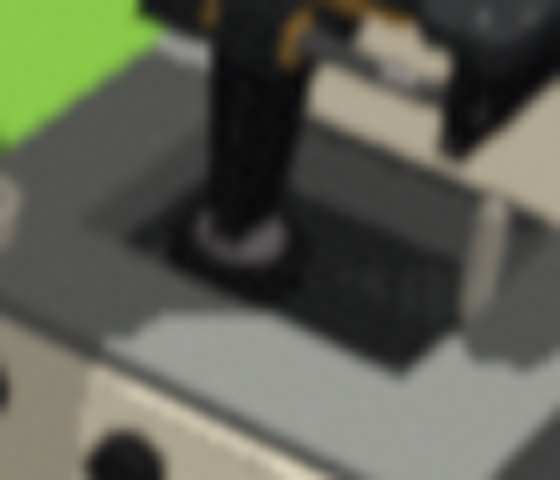

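{"api": "send_rows", "payload": {"plan": "0 0 -5 0 0; 0 0 -25 0 0; 0 0 -40 0 0; 40 0 -20 0 0; 45 0 0 0 0; 45 0 0 0 0; 45 0 0 0 0; 0 0 0 0 0"}}

```text
t: 12.3
eef_pos: [412.7, -224.4, 173.4]
tcp_rot: [-3.127, 0.015, -2.867]
ft_force: [-0.0, -0.5, 0.4]
opening: -0.0
```

```bash
python3 -c "
from h import *
s=env.state(); print(s['t'],s['eef_pos'],s['ft_force'])
p=shot('side','s10'); im=p['image'][:,:,::-1]
cv2.imwrite('pics/s10z.png',cv2.resize(im[140:320,200:440],None,fx=3.2,fy=3.2,interpolation=2))
p=shot('top','t10'); im=p['image'][:,:,::-1]
cv2.imwrite('pics/t10z.png',cv2.resize(im[120:270,110:400],None,fx=2.7,fy=2.7,interpolation=2))
"
```

```text
12.3 [ 412.71473817 -224.43583614  173.44754219] [-0.02710161 -0.49887141  0.39120882]
```

View pics/s10z.png

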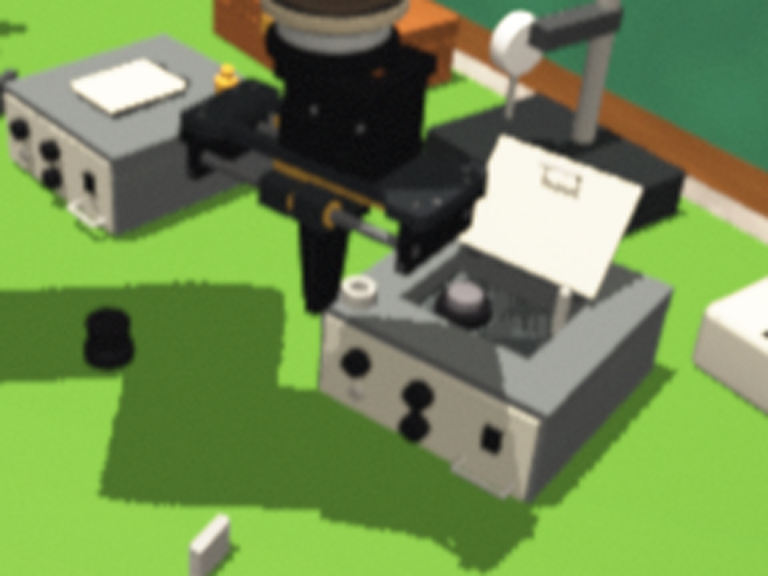

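View pics/t10z.png

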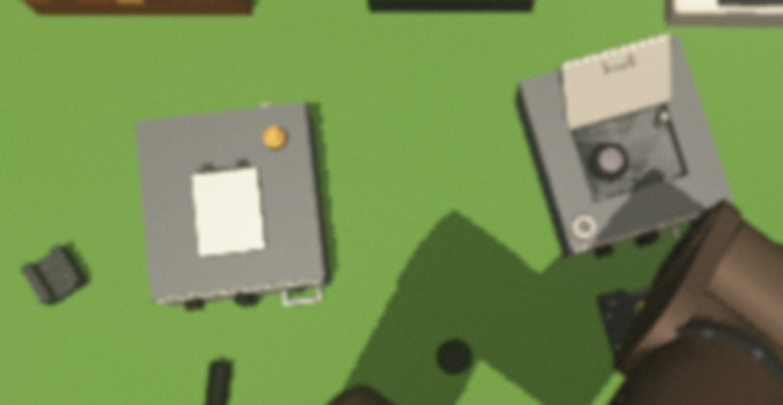

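```bash
python3 -c "
import cv2,numpy as np
I={n:cv2.imread('pics/%s.png'%n) for n in ['s4','s6','s9','s10']}
cv2.imwrite('pics/cmp.png',np.hstack([cv2.resize(I[n][215:250,325:362],None,fx=5,fy=10,interpolation=cv2.INTER_CUBIC) for n in I]))
from h import *
p=eyes.read_camera('side')
for z in (86,84,80): print(z,proj(p,[587,-179,z]))
"
```

```text
86 (np.float64(344.40638776229235), np.float64(232.22372141199216))
84 (np.float64(344.31171642116124), np.float64(232.88794345725466))
80 (np.float64(344.12300105064696), np.float64(234.2119862761042))
```

View pics/cmp.png

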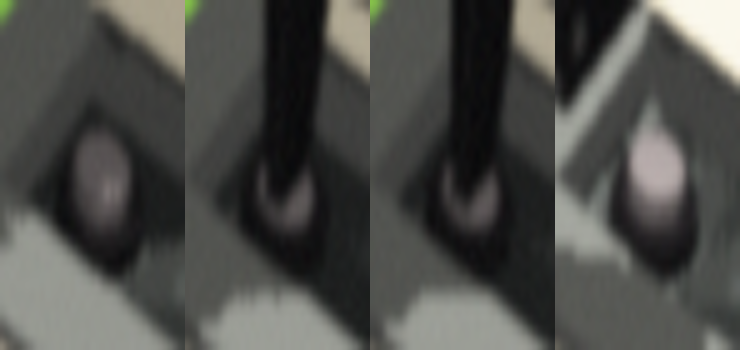

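```bash
python3 -c "
from h import *
print(job_done(), env.state()['t'])"
```

```text
the job is handed in; nothing more can be done
the job is handed in; nothing more can be done
```

The job is done and handed in. I pressed the front edge of the wide flap on the right-hand unit until its catch let go and it sprang ajar. I then swung it past upright with the closed fingertips until it lay against its open stop. Finally I pressed the zero button to its stop, and it came up again.

**Button presses:** The button went down three times. The first was a light, off-centre touch at about 4.5 N. The next two were proper presses against the stop, at about 30 N and 41 N.

**Last checks (camera pictures at about 12 s, with the arm clear):**
- The wide flap stays open and the zero button stands up above its collar.
- The narrow flap is shut, and the ring gauge is where it was. The weight, loupe and V-block look unmoved; the gauge block shows only in the side picture, the screwdriver only partly, and the plug gauge was not checked.
- The wrist force is about zero.

**One disagreement:** At the button's stop the measured tip height was about 84 mm, where the text gives 80 mm. I still took the button as fully down for three reasons:
- The force rose gently to about 5 N and then jumped to 28–41 N.
- The wrist picture showed the button flush with its collar.
- The side pictures showed it shifted by roughly 2 pixels, as 6 mm of travel should.

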